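Return the picking knife to the touch-release knife drawer

ROBOT

A 6-joint arm with a two-finger parallel gripper is mounted at the origin on the work surface. World frame = base frame: x ahead of the robot, y to its left, z up, the work surface at z = 0. Lengths are in m, angles in rad, forces in N, time in s.
With the tool pointing down it reaches from about 0.325 to 1 m from the base axis. Payload 5.1 kg.
Tool frame: the origin (TCP) lies midway between the tips of the shut fingers; the grasp point (between the pads) lies 19 mm behind it (robot.grip_depth is the distance from the TCP to the grasp point, in m); z points along the fingers, y is the line along which they close (so a half turn about z gives the same grasp; the last joint's range is limited). The gripper opens to 85 mm and grips with 20 to 120 N. Pads are 22 mm wide; open, the fingers measure 114 mm over their backs; the gripper's body (76 mm by 85 mm) begins 54 mm behind the grasp point. The pads swing forward as they close: fully open they stand 13 mm farther back than shut.
Start: joints at [1.111, 0.124, 1.65, -0, 1.367, -0.083], TCP at [0.239, 0.604, 0.231] pointing down, gripper open.
Joint ranges: [-2.61, 2.61], [-1.02, 2.33], [0.03, 2.71], [-1.35, 4.49], [0.32, 2.68], [-2.91, 2.91]. Speed limits (rad/s): [2.57, 2.57, 3.14, 3.14, 3.14, 3.14].

INTERFACE

Orientations are given as a unit quaternion [x, y, z, w].
In Python, from plant import robot gives the robot as it stands.
- The arm moves only by the shell command python3 -m crank 'ROWS' [FORCE]. ROWS is a JSON object of lists of equal length, an entry for each row: "hand": the closure, from 0 (fully open) to 1 (shut); "dp": the shift along the tool's x, y, z as a fraction of full scale, a list of three; "turn": the turn about the tool's z as a fraction of full scale. A call has 1 to 8 rows; each row shifts and turns the commanded pose from where the row before left it, along the tool's axes as they then stand; what a row does not reach is not made up. Full scale, the value 1, is 300 mm for a shift and 360 degrees for a turn. A row lasts 1/10 s, in which the tool goes at most 50 mm and 8.59 degrees, less where a joint would pass 70% of its speed; a pose out of reach is approached as far as the arm can. A call with a number of a shift or a turn outside -1 to 1 is refused whole. A call with a gripper value outside its range is refused whole. The fingers move at their own pace and stop on an object; FORCE is the grip in N (left out, the last holds). Time passes only in rows, so rows that do not move let the fingers close. It gives the time, the measured TCP pose, the force, the opening and the grip force at its end, in the units of the state.
- robot.get_obs(): the state, without advancing time (a new reading comes with each control period).
- robot.read_camera(name): name is "scene" or "side" or "wrist"; returns the picture (400x640x3 uint8, blue, green, red); there is no depth.
- robot.camera_info(name): a dict with "fx", "fy", "cx", "cy" (pixels), "rvec" (rotation vector, rad) and "tvec" (3), from world to camera coordinates, as OpenCV has them. Camera axes: x right, y down, z forward; pixel columns grow to the right and rows downward; lengths in m; the calibration is good to about 2 mm. A picture is of the moment at which its call begins: read the wrist's pose just before it. camera_info takes no time and is no camera call; for the wrist camera it gives the pose at the moment of the call.
- robot.job_done(): hands the job in; it is judged then, once.
The state is a dict: "t": time; "joint_positions": joint angles; "qd": joint speeds; "joint_efforts": joint torques, N m; "position": TCP position; "tcp_rot": TCP orientation; "force": force on the tool from outside, world axes, zero at the start; "moment": the same for the moment, N m; "finger_gap": finger opening in m; "gripper_force": force on a finger pad.
Only numpy, scipy, OpenCV 4.12 (cv2) and the standard library are available. Lean on these libraries where they do the work, as an engineer would, in place of code of your own. Each camera call takes 0.05 s, during which the arm holds its last target. There are 200 camera calls.

TASK

End of the picking shift: put the picking knife from the bench away in the knife cabinet. Push the plain drawer front in so that the drawer springs open, lay the knife in the free cradle between the two other knives, blade pointing to the back of the drawer like theirs, let go of it, then push the drawer shut until it latches and stays closed. Leave the other two knives in their cradles and the brush, bottle and punnet where they are.

Things in the scene. Friction and masses are not known exactly. Their poses are not given: they have to be found in the camera images.
- cabinet: low stainless steel knife cabinet fixed on the bench, 300 wide (its y), 335 deep (x), 97 mm high, one drawer. Origin on the bench under the middle of the drawer's front face as it stands when latched; x points into the cabinet (the drawer opens along -x), z up. The shell begins 28 mm behind that face. It has no handle, only a push-push touch latch
- drawer (a joint): m the drawer stands out: 0 latched, 0.19 sprung fully open, -0.011 pushed in to its stop. To open: push in to -0.007 or deeper, let go; a spring drives it out to 0.19 in about 2 s, so keep clear of the 190 mm before it. To close: push it from 0.19 past 0 to -0.007 or deeper, let go; it comes back to 0 and stays. Pushed less, it springs out; pushed again, it reopens
- drawer_front (a point): where to push: middle of the drawer's front face, 60 mm above the bench; moves with the drawer. The front is a flat steel panel 300 wide (y), 14 thick, from 5 to 97 mm above the bench. x points into the cabinet. Pushing takes 3 N with the drawer open, rising to 7 N when shut, and 2.5 N more per 0.1 m/s of speed
- free_cradle (a point): where the middle of the knife's handle rests in the free (middle) cradle: 90 mm behind the drawer's front face, 53 mm above the bench; moves with the drawer; x points to its back, z up. The handle lies along x across two white notched bars (14 thick, centred 30 mm before and behind this point). With the drawer open the cabinet's shell is 128 mm behind this point
- cradle_bar (a point): top of the nearer notched bar at the free notch's mouth, 60 mm above the bench, 30 mm nearer the front than free_cradle. Notches are 48 wide at the mouth, 28 at the bottom (44 mm above the bench), 80 mm apart. Between the bars is a gap of 46 mm (x) for fingers, down to the drawer's floor 24 mm above the bench; drawer side walls reach 62 mm, 128 mm either side
- knife_mid (a point): middle of the handle of the knife to put away, half-way up (9 mm above the bench at the start). It lies flat: black handle 100 long, 24 wide (29 at the rounded butt), 18 thick, and a steel blade 20 wide that ends 100 mm from this point; 55 to 115 g. x points from handle to blade tip, z up
- knife_tip (a point): tip of its blade, 100 mm along x from the middle of the handle
- left_knife_mid (a point): middle of the handle of a like knife that lies in the left cradle of the drawer from the start, 80 mm to the +y side of the free one
- right_knife_mid (a point): the same for the knife in the right cradle, 80 mm to the -y side
- brush_mid (a point): middle of a wooden hand brush on the bench, 165 long, 34 wide, 29 mm high, bristles up; it may lie where the knife might have lain
- bottle: white sanitiser bottle, 72 diameter, 190 mm high, standing on the bench; origin under its centre
- punnet: blue punnet of mushrooms, 200 x 140 x 70 mm, standing on the bench; origin under its centre
Not all that is in view belongs to the job. What is shaped like the part that bears knife_mid but blue is not meant.

How it is judged:
On the way, in this order (a step that is already met when the one before it is completed fails the run):
1. the drawer has sprung open (value of joint drawer above 0.17 m), for 0.2 s.
2. the knife lies in the free cradle, let go (x of knife_mid in the frame of free_cradle between -0.018 and 0.018 m and y of knife_mid in the frame of free_cradle between -0.007 and 0.007 m and z of knife_mid in the frame of free_cradle between -0.006 and 0.006 m and x of knife_tip in the frame of free_cradle above 0.06 m and contact force between the fingers and knife below 0.1 N), for 0.2 s.
At the end, for the whole second after the job is handed in: the drawer is latched shut (within 4 mm of 0) with the knife lying in the free middle cradle (handle within 20 mm along, 8 mm across and 6 mm in height of its rest, blade to the back) and the other two knives still lying in their cradles (value of joint drawer between -0.004 and 0.004 m and x of knife_mid in the frame of free_cradle between -0.02 and 0.02 m and y of knife_mid in the frame of free_cradle between -0.008 and 0.008 m and z of knife_mid in the frame of free_cradle between -0.006 and 0.006 m and x of knife_tip in the frame of free_cradle above 0.06 m and distance between left_knife_mid and free_cradle between 0.07 and 0.09 m and z of left_knife_mid in the frame of free_cradle between -0.006 and 0.006 m and distance between right_knife_mid and free_cradle between 0.07 and 0.09 m and z of right_knife_mid in the frame of free_cradle between -0.006 and 0.006 m); the robot touches nothing.
It fails at once if the brush, the bottle or the punnet is shifted by more than 30 mm (distance of any of brush_mid, bottle, punnet from where it was at the start of the episode above 0.03 m).
It also fails if it takes over 69 s, if anything falls off the work surface, if the arm or the gripper's body presses on something with over 40 N, if the wrist force passes 120 N, or if a joint passes its speed limit or range.

## Working session

There is one attempt and no reset: what is moved stays moved. The work goes in short steps, Python scripts to look and compute and a shell command to move; the robot and the scene stay as the last step left them, time stands still between calls to the robot, and variables do not carry over. Pictures are saved under pics/ and viewed, at most 10 in all, crops included, and the job is handed in when it is done.

```bash
ls; mkdir -p pics; python3 - <<'E'
from plant import robot
import cv2,numpy as np
o=robot.get_obs();print({k:np.round(v,3).tolist() for k,v in o.items()})
for n in("scene","side"):
    im=robot.read_camera(n);cv2.imwrite(f"pics/{n}0.png",im)
    i=robot.camera_info(n);print(n,i)
E
```

```text
pics
{'t': 0.0, 'joint_positions': [1.111, 0.125, 1.652, 0.0, 1.367, -0.083], 'qd': [0.001, 0.0, -0.002, -0.0, 0.001, 0.001], 'joint_efforts': [0.0, -42.363, -36.545, -0.0, 0.007, 0.0], 'position': [0.239, 0.604, 0.23], 'tcp_rot': [0.187, 0.982, -0.001, -0.0], 'force': [-0.082, -0.206, -0.203], 'moment': [-0.05, -0.044, 0.01], 'gripper_force': 0.0, 'finger_gap': 0.085}
scene {'fx': 467.1132102111011, 'fy': 467.1132102111011, 'cx': 307.32338333241205, 'cy': 198.61527478843647, 'rvec': array([ 1.97534688,  1.69569268, -0.5567364 ]), 'tvec': array([-0.10030233, -0.39323608,  1.7443493 ])}
side {'fx': 414.8690762092958, 'fy': 414.8690762092958, 'cx': 325.7765009853316, 'cy': 196.46677094352134, 'rvec': array([ 0.29284112, -2.87264026,  1.0304696 ]), 'tvec': array([0.56852651, 0.12383028, 1.1959752 ])}
```

View pics/scene0.png

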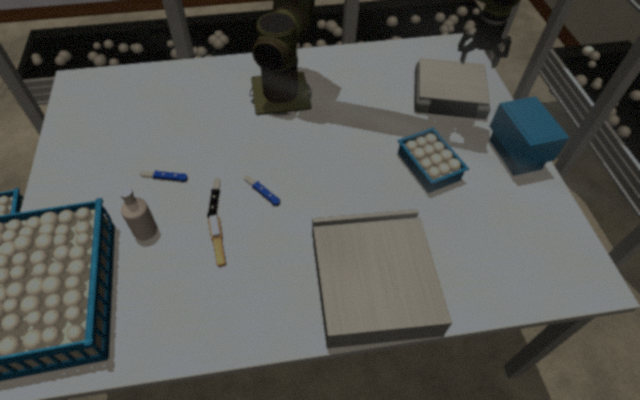

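View pics/side0.png

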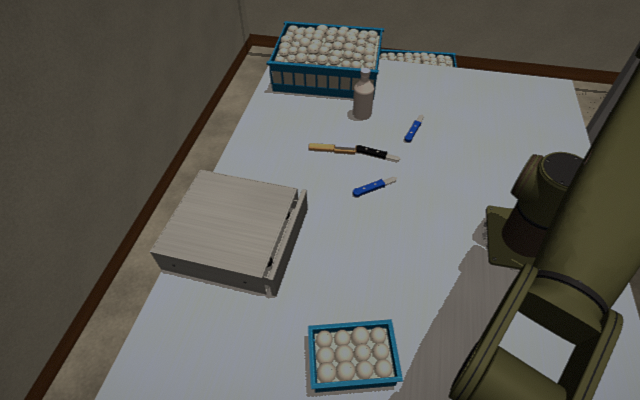

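The scene view shows the black-handled knife at (214,197) with its blade towards the robot (217,180). The brush lies just behind the butt, and the cabinet's front edge runs from (313,218) to (417,212). The side view shows the same handle at (372,152) with the blade tip near (398,159), and the cabinet's front edge on the right, about (307,190) to (270,290). The blue knives are decoys.

```bash
cat > h.py <<'E'
import cv2,numpy as np
from plant import robot
def cam(n): 
    i=robot.camera_info(n);R=cv2.Rodrigues(np.array(i["rvec"]))[0]
    return np.array([[i["fx"],0,i["cx"]],[0,i["fy"],i["cy"]],[0,0,1]]),R,np.array(i["tvec"]).reshape(3)
def plane(c,uv,z):
    K,R,t=c;d=R.T@np.linalg.solve(K,[uv[0],uv[1],1]);o=-R.T@t
    return o+d*(z-o[2])/d[2]
def tri(c1,p1,c2,p2):
    A=[];b=[]
    for (K,R,t),p in((c1,p1),(c2,p2)):
        d=R.T@np.linalg.solve(K,[p[0],p[1],1]);d/=np.linalg.norm(d);P=np.eye(3)-np.outer(d,d);A.append(P);b.append(P@(-R.T@t))
    x,r,*_=np.linalg.lstsq(np.vstack(A),np.hstack(b),rcond=None);return x,float(r[0])**.5
def proj(c,p):
    K,R,t=c;q=K@(R@np.array(p)+t);return q[:2]/q[2]
E
python3 - <<'E'
from h import *
S,D=cam("scene"),cam("side")
a=cv2.imread("pics/scene0.png");b=cv2.imread("pics/side0.png")
def dark(im,x0,y0,x1,y1,th=60):
    m=np.zeros(im.shape[:2],np.uint8);m[y0:y1,x0:x1]=(im[y0:y1,x0:x1].max(2)<th)*255
    n,l,s,c=cv2.connectedComponentsWithStats(m);k=1+np.argmax(s[1:,4]);pts=np.argwhere(l==k)[:,::-1].astype(np.float32)
    r=cv2.minAreaRect(pts);print(s[k],c[k],r);return c[k],cv2.boxPoints(r)
ca,ba=dark(a,190,170,235,230);cb,bb=dark(b,345,135,395,170)
print("tri",tri(S,ca,D,cb)); print("z9",plane(S,ca,.018).round(3),plane(D,cb,.018).round(3))
print("box",[plane(S,p,.018).round(3).tolist() for p in ba]);print([plane(D,p,.018).round(3).tolist() for p in bb])
for p in((313,218),(417,212)):print("front S",plane(S,p,.097).round(3))
for p in((307,190),(270,285)):print("front D",plane(D,p,.097).round(3))
def z(im,x0,y0,x1,y1,k):return cv2.convertScaleAbs(cv2.resize(im[y0:y1,x0:x1],None,fx=k,fy=k,interpolation=cv2.INTER_CUBIC),alpha=1.3)
o=np.vstack([np.hstack([z(a,305,195,435,245,3),np.zeros((150,10,3),np.uint8),z(a,190,170,240,220,3)]),np.zeros((10,550,3),np.uint8),
 np.hstack([z(b,245,180,315,300,3),np.zeros((360,10,3),np.uint8),z(b,340,130,410,170,4),][:2]+[cv2.copyMakeBorder(z(b,345,135,410,170,5),0,185,0,5,0)])[:, :550]])
cv2.imwrite("pics/c1.png",o)
E
```

```text
[208 189  11  28 185] [213.41621622 202.2972973 ] ((213.5028839111328, 202.73121643066406), (7.754916667938232, 27.902496337890625), 8.746162414550781)
[356 145  31  14 219] [370.78995434 151.64383562] ((370.7730712890625, 151.44552612304688), (30.80522918701172, 7.506830215454102), 13.495734214782715)
tri (array([ 0.47735008, -0.26215421,  0.0100555 ]), 0.0021090718457798035)
z9 [ 0.482 -0.262  0.018] [ 0.478 -0.252  0.018]
box [[0.53, -0.281, 0.018], [0.427, -0.265, 0.018], [0.435, -0.242, 0.018], [0.537, -0.259, 0.018]]
[[0.53, -0.242, 0.018], [0.53, -0.279, 0.018], [0.425, -0.264, 0.018], [0.427, -0.228, 0.018]]
front S [0.637 0.019 0.097]
front S [0.661 0.31  0.097]
front D [0.631 0.021 0.097]
front D [0.648 0.332 0.097]
```

View pics/c1.png

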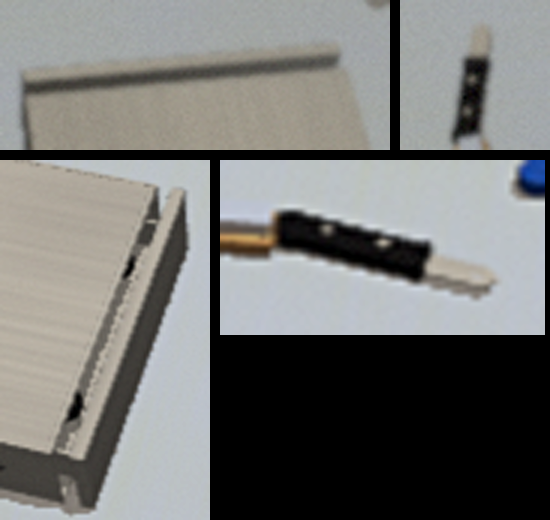

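The crop gives the drawer's outer top edge in the scene view from (313,219) to (417.7,210.5), and in the side view from (307,190.5) to (274,280). The knife's handle is clear in both views, with the blade towards the robot and the brush end touching or nearly touching the butt.

```bash
python3 - <<'E'
from h import *
S,D=cam("scene"),cam("side")
P,e=tri(S,(313,219),D,(307,190.5));Q,f=tri(S,(417.7,210.5),D,(274,280))
print(P,e,Q,f,np.linalg.norm(P-Q))
for p in((313,219),(417.7,210.5)):print(plane(S,p,.097))
for p in((307,190.5),(274,280)):print(plane(D,p,.097))
d=Q-P;h=np.arctan2(-d[0],d[1]);print("heading",np.degrees(h),"mid",(P+Q)/2)
a=cv2.imread("pics/scene0.png");b=cv2.imread("pics/side0.png")
for p in((217,180),):print("tip S",plane(S,p,.009),"D",plane(D,(398,159),.009),tri(S,(217,179.5),D,(399,159.5)))
print("punnet",plane(S,(433,158),.07),"bottle",plane(S,(145,238),0))
E
```

```text
[0.63346621 0.018591   0.08923293] 0.002917051211787845 [0.64747622 0.31524001 0.08731999] 0.004928997943174368 0.296985816581343
[0.64049428 0.01891979 0.097     ]
[0.6565409  0.31365476 0.097     ]
[0.63041536 0.02299342 0.097     ]
[0.64278075 0.31727965 0.097     ]
heading -2.703930464698548 mid [0.64047122 0.16691551 0.08827646]
tip S [ 0.38850731 -0.2490108   0.009     ] D [ 0.38401491 -0.24469638  0.009     ] (array([ 0.3803944 , -0.2499136 ,  0.00196121]), 0.00027913269499673304)
punnet [0.45249986 0.42978036 0.07      ] bottle [ 5.68019200e-01 -4.66953450e-01  2.22044605e-16]
```

```bash
python3 -m crank '{"hand":[1,1,1,1,1,1,1],"dp":[[0,0,0],[0,0,0],[0,0,0],[-0.09,-0.117,0],[-0.09,-0.117,0],[-0.09,-0.117,0],[-0.09,-0.117,0]],"turn":[-0.017,-0.017,-0.017,0,0,0,0]}' 20
python3 -m crank '{"hand":[1,1,1,1,1,1,1,1],"dp":[[-0.09,-0.117,0],[-0.09,-0.117,0],[-0.09,-0.117,0],[-0.09,-0.117,0],[-0.09,-0.117,0],[-0.09,-0.117,0],[-0.09,-0.117,0],[-0.09,-0.117,0]],"turn":[0,0,0,0,0,0,0,0]}'
python3 -m crank '{"hand":[1,1,1,1,1,1],"dp":[[0,0,0.12],[0,0,0.12],[0,0,0.12],[0,0,0.12],[0,0,0.12],[0,0,0]],"turn":[0,0,0,0,0,0]}'
```

```text
t: 0.8
position: [0.3395, 0.4565, 0.2307]
tcp_rot: [0.028, 1.0, -0.0, -0.0]
force: [0.6, -0.1, 0.2]
finger_gap: -0.0001
gripper_force: 0.0
t: 1.6
position: [0.5394, 0.1639, 0.2309]
tcp_rot: [0.028, 1.0, -0.0, -0.0]
force: [0.3, 0.4, -0.4]
finger_gap: 0.0002
gripper_force: 0.0
t: 2.2
position: [0.5338, 0.1645, 0.045]
tcp_rot: [0.028, 1.0, -0.001, -0.006]
force: [-0.9, 0.1, -0.4]
finger_gap: 0.0001
gripper_force: 0.0
```

```bash
python3 -m crank '{"hand":[1,1,1,1],"dp":[[-0.09,0,0],[-0.09,0,0],[-0.08,0,0],[0,0,0]],"turn":[0,0,0,0]}'
python3 -m crank '{"hand":[1,1,1],"dp":[[-0.02,0,0],[-0.02,0,0],[0,0,0]],"turn":[0,0,0]}'
python3 -m crank '{"hand":[1,1],"dp":[[-0.02,0,0],[0,0,0]],"turn":[0,0]}'
```

```text
t: 2.6
position: [0.6207, 0.1612, 0.0543]
tcp_rot: [0.029, 1.0, 0.0, 0.003]
force: [-0.6, 0.0, 0.4]
finger_gap: -0.0003
gripper_force: 0.0
t: 2.9
position: [0.6285, 0.1606, 0.0516]
tcp_rot: [0.028, 1.0, -0.0, -0.0]
force: [-0.3, 1.0, 1.5]
finger_gap: 0.0001
gripper_force: 0.0
t: 3.1
position: [0.6332, 0.1603, 0.0508]
tcp_rot: [0.028, 1.0, -0.0, -0.002]
force: [-3.9, -0.5, 1.8]
finger_gap: 0.0001
gripper_force: 0.0
```

```bash
python3 -m crank '{"hand":[1,1,1,1],"dp":[[-0.012,0,0],[-0.012,0,0],[-0.006,0,0],[0,0,0]],"turn":[0,0,0,0]}'
```

```text
t: 3.5
position: [0.6397, 0.1602, 0.0502]
tcp_rot: [0.028, 1.0, -0.0, -0.005]
force: [-12.0, 1.1, 6.0]
finger_gap: -0.0002
gripper_force: 0.0
```

```bash
python3 -m crank '{"hand":[1,1,1,1,1,1,1,1],"dp":[[-0.012,0,0],[0,0,0],[0.1,0,-0.1],[0.1,0,-0.12],[0.1,0,-0.12],[0.1,0,-0.12],[0,0,-0.15],[0,0,0]],"turn":[0,0,0,0,0,0,0,0]}'
python3 - <<'E'
from h import *
cv2.imwrite("pics/side1.png",robot.read_camera("side"));cv2.imwrite("pics/w1.png",robot.read_camera("wrist"))
E
```

```text
t: 4.3
position: [0.5302, 0.1672, 0.2428]
tcp_rot: [0.028, 1.0, 0.002, 0.007]
force: [0.0, -0.5, 0.3]
finger_gap: -0.0001
gripper_force: 0.0
```

View pics/side1.png

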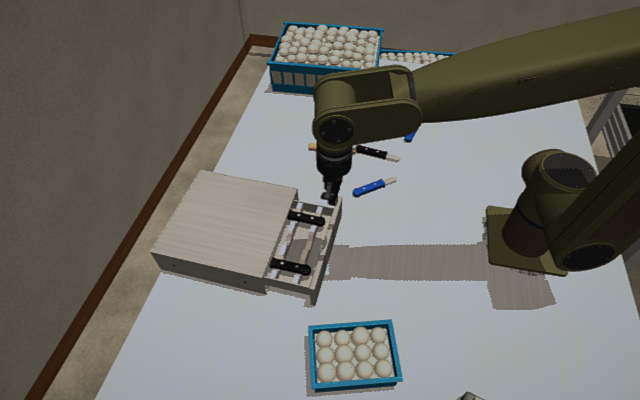

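The side view shows the drawer sprung open, with the two other knives in their cradles at (305,217) and (290,267) and the free cradle between them. Next I go above the bench knife.

```bash
python3 -m crank '{"hand":[0,0,0,0,0,0],"dp":[[0,0,0],[-0.005,-0.16,0],[-0.005,-0.16,0],[-0.005,-0.16,0],[-0.005,-0.16,0],[-0.005,-0.16,0]],"turn":[0.0153,0,0,0,0,0]}'
python3 -m crank '{"hand":[0,0,0,0,0,0],"dp":[[-0.005,-0.16,0],[-0.005,-0.16,0],[-0.005,-0.16,0],[-0.005,-0.16,0],[0,0,0],[0,0,0]],"turn":[0,0,0,0,0,0]}'
cat > w.py <<'E'
import sys
from h import *
n=sys.argv[1];o=robot.get_obs();c=cam("wrist");im=robot.read_camera("wrist")
cv2.imwrite(f"pics/{n}.png",im);np.savez(f"{n}.npz",K=c[0],R=c[1],t=c[2],p=o["position"],q=o["tcp_rot"])
print(o["t"],np.round(o["position"],4),np.round(-c[1].T@c[2],3),np.round(c[1][2],3))
E
python3 w.py k1
python3 -m crank '{"hand":[0,0,0],"dp":[[0.1,0,0.05],[0.1,0,0.05],[0,0,0]],"turn":[0,0,0]}'
python3 -m crank '{"hand":[0],"dp":[[0,0,0]],"turn":[0]}'
python3 w.py k2; python3 -c "
import cv2,numpy as np
cv2.imwrite('pics/k12.png',cv2.resize(np.vstack([cv2.imread('pics/k1.png'),cv2.imread('pics/k2.png')]),None,fx=.75,fy=.75))"
```

```text
t: 5.0
position: [0.4973, -0.0737, 0.2323]
tcp_rot: [0.076, 0.997, 0.0, -0.001]
force: [0.6, -0.2, 0.1]
finger_gap: 0.0848
gripper_force: 0.0
t: 5.6
position: [0.4743, -0.2634, 0.2321]
tcp_rot: [0.077, 0.997, 0.001, -0.002]
force: [-0.2, 0.9, -0.1]
finger_gap: 0.0856
gripper_force: 0.0
5.6 [ 0.4743 -0.2634  0.2321] [ 0.396 -0.251  0.376] [ 0.304 -0.046 -0.951]
t: 5.95
position: [0.4125, -0.2503, 0.1999]
tcp_rot: [0.076, 0.997, 0.002, -0.003]
force: [0.2, 0.6, -0.2]
finger_gap: 0.0853
gripper_force: 0.0
t: 6.05
position: [0.4159, -0.2523, 0.2036]
tcp_rot: [0.075, 0.997, 0.0, -0.0]
force: [-0.2, 0.3, 0.4]
finger_gap: 0.0852
gripper_force: 0.0
6.05 [ 0.4159 -0.2523  0.2036] [ 0.337 -0.24   0.347] [ 0.307 -0.046 -0.951]
```

View pics/k12.png

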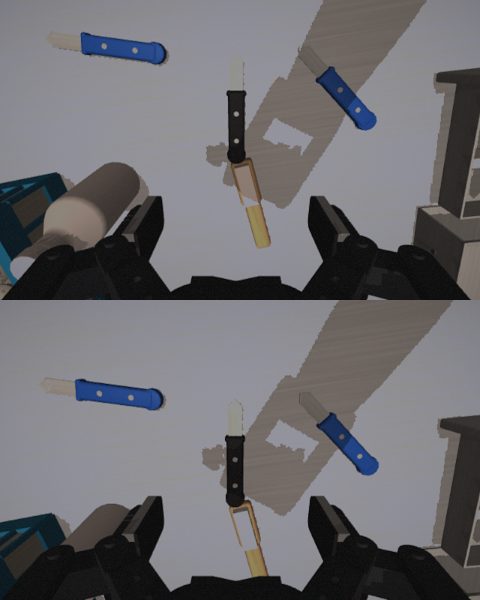

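Both wrist views show the black handle, at about (315,165) and (313,225) in full pixels (blade up the image), with the brush end just touching the butt. Next I measure the handle from both views.

```bash
cat > m.py <<'E'
from h import *
def load(n): z=np.load(n+".npz");return (z["K"],z["R"],z["t"]),cv2.imread(f"pics/{n}.png")
def comp(im,x0,y0,x1,y1,th=55):
    m=np.zeros(im.shape[:2],np.uint8);m[y0:y1,x0:x1]=(im[y0:y1,x0:x1].max(2)<th)*255
    m=cv2.morphologyEx(m,cv2.MORPH_CLOSE,np.ones((9,9)))
    n,l,s,c=cv2.connectedComponentsWithStats(m);k=1+np.argmax(s[1:,4])
    pts=np.argwhere(l==k)[:,::-1].astype(np.float32);r=cv2.minAreaRect(pts)
    b=cv2.boxPoints(r);b=b[np.argsort(b[:,1])]
    return np.array(r[0]),(b[0]+b[1])/2,(b[2]+b[3])/2,s[k]
E
python3 - <<'E'
from m import *
c1,i1=load("k1");c2,i2=load("k2")
A=comp(i1,290,110,345,222);B=comp(i2,285,165,345,280)
print(A,B)
for n,a,b in zip(("mid","blade end","butt"),A,B):print(n,tri(c1,a,c2,b),plane(c1,a,.018),plane(c2,b,.018))
E
```

```text
(array([317.00512695, 168.92764282]), array([316.42575, 120.83824], dtype=float32), array([317.5845 , 217.01704], dtype=float32), array([ 302,  121,   31,   97, 2107], dtype=int32)) (array([315.50540161, 227.42298889]), array([314.8953 , 179.83466], dtype=float32), array([316.1155 , 275.01132], dtype=float32), array([ 300,  180,   32,   96, 2106], dtype=int32))
mid (array([ 0.48017128, -0.26026939,  0.00788139]), 0.00015490036751309501) [ 0.47783246 -0.26012017  0.018     ] [ 0.47591921 -0.25955979  0.018     ]
blade end (array([ 0.42852602, -0.25301736,  0.00179787]), 1.8760117392455826e-05) [ 0.42710819 -0.25294402  0.018     ] [ 0.42423486 -0.2523937   0.018     ]
butt (array([ 0.53456121, -0.26790878,  0.01493185]), 0.00030183761260935935) [ 0.53334405 -0.2679736   0.018     ] [ 0.5327738  -0.26744273  0.018     ]
```

```bash
python3 -m crank '{"hand":[0,0,0,0,0,0,0],"dp":[[-0.106,0.003,0.05],[-0.106,0.003,0.1],[0,0,0.13],[0,0,0.13],[0,0,0.13],[0,0,0.05],[0,0,0]],"turn":[0,0,0,0,0,0,0]}'
python3 -m crank '{"hand":[0],"dp":[[0,0,0]],"turn":[0]}'
```

```text
t: 6.8
position: [0.4786, -0.2604, 0.0253]
tcp_rot: [0.076, 0.997, 0.001, -0.002]
force: [0.7, 0.7, 0.3]
finger_gap: 0.0852
gripper_force: 0.0
t: 6.9
position: [0.4808, -0.2623, 0.0291]
tcp_rot: [0.076, 0.997, -0.001, 0.001]
force: [0.5, 0.3, 0.6]
finger_gap: 0.0855
gripper_force: 0.0
```

```bash
python3 -m crank '{"hand":[0,0,0,0,0],"dp":[[0,0,0.04],[0,0,0.033],[0,0,0],[0,0,0],[0,0,0]],"turn":[0,0,0,0,0]}'
python3 -m crank '{"hand":[1,1,1,1,1,1,1,1],"dp":[[0,0,0],[0,0,0],[0,0,0],[0,0,0],[0,0,0],[0,0,0],[0,0,0],[0,0,0]],"turn":[0,0,0,0,0,0,0,0]}' 50
```

```text
t: 7.4
position: [0.4793, -0.2618, 0.0058]
tcp_rot: [0.076, 0.997, -0.0, 0.0]
force: [1.1, -0.8, -0.2]
finger_gap: 0.0854
gripper_force: 0.0
t: 8.2
position: [0.4795, -0.2618, 0.0058]
tcp_rot: [0.076, 0.997, -0.0, 0.0]
force: [0.0, 0.2, 2.9]
finger_gap: 0.0226
gripper_force: 50.9
```

```bash
python3 -m crank '{"hand":[1,1,1,1,1,1,1],"dp":[[0,0,-0.05],[0,0,-0.16],[0,0,-0.16],[0,0,-0.16],[0,0,-0.16],[0,0,0],[0,0,0]],"turn":[0,0,0,0,0,0,0]}'
python3 -m crank '{"hand":[1],"dp":[[0,0,0]],"turn":[0]}'
python3 w.py g1
python3 - <<'E'
from h import *
cv2.imwrite("pics/sc2.png",robot.read_camera("scene"));cv2.imwrite("pics/sd2.png",robot.read_camera("side"))
a=cv2.imread("pics/g1.png");b=cv2.imread("pics/sc2.png");d=cv2.imread("pics/sd2.png")
o=np.vstack([np.hstack([cv2.resize(a,(400,250)),cv2.resize(b,(400,250))]),cv2.resize(np.hstack([b[180:300,290:440],d[170:290,220:370]]),(800,320),interpolation=cv2.INTER_CUBIC)]);cv2.imwrite("pics/o2.png",o)
E
```

```text
t: 8.9
position: [0.4795, -0.2618, 0.2146]
tcp_rot: [0.076, 0.997, -0.001, 0.001]
force: [-0.2, 0.7, -1.6]
finger_gap: 0.0226
gripper_force: 50.5
t: 9.0
position: [0.4781, -0.2608, 0.2106]
tcp_rot: [0.076, 0.997, 0.001, -0.001]
force: [-0.1, 0.9, -1.5]
finger_gap: 0.0223
gripper_force: 50.5
9.0 [ 0.4781 -0.2608  0.2106] [ 0.4   -0.249  0.354] [ 0.305 -0.045 -0.951]
```

View pics/o2.png

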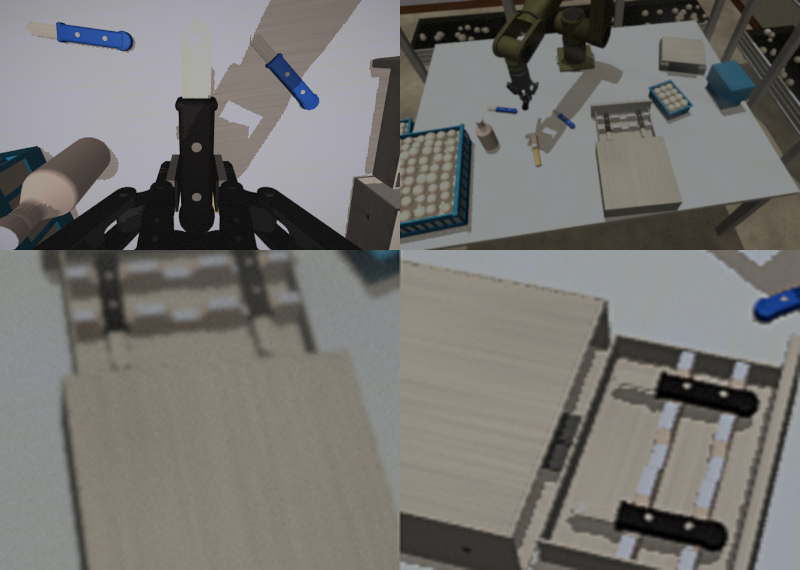

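The knife is held square in the gripper, blade up the wrist picture. The drawer is fully open and both other knives lie in their cradles. I'll carry the knife over and measure the drawer from two wrist places.

```bash
python3 -m crank '{"hand":[1,1,1,1,1],"dp":[[0,0.16,0],[0,0.16,0],[0,0.16,0],[0,0.16,0],[0,0.16,0]],"turn":[0,0,0,0,0]}'
python3 -m crank '{"hand":[1,1,1,1,1,1,1],"dp":[[0,0.16,0],[0,0.16,0],[0,0.16,0],[0.012,0.17,0],[0,0,0],[0,0,0],[0,0,0]],"turn":[0,0,0,0,0,0,0]}'
python3 w.py d1
python3 -m crank '{"hand":[1,1,1,1,1],"dp":[[0.1,0,0],[0.1,0,0],[0,0,0],[0,0,0],[0,0,0]],"turn":[0,0,0,0,0]}'
python3 w.py d2; python3 -c "
import cv2,numpy as np
cv2.imwrite('pics/d12.png',cv2.resize(np.vstack([cv2.imread('pics/d1.png'),cv2.imread('pics/d2.png')]),None,fx=.75,fy=.75))"
```

```text
t: 9.65
position: [0.5149, -0.0225, 0.211]
tcp_rot: [0.076, 0.997, 0.0, -0.001]
force: [0.4, -1.0, -0.8]
finger_gap: 0.0223
gripper_force: 50.5
t: 10.35
position: [0.5411, 0.167, 0.2113]
tcp_rot: [0.076, 0.997, -0.001, -0.001]
force: [0.6, -0.6, -1.3]
finger_gap: 0.0225
gripper_force: 50.5
10.35 [0.5411 0.167  0.2113] [0.462 0.18  0.355] [ 0.305 -0.048 -0.951]
t: 10.9
position: [0.483, 0.1761, 0.2127]
tcp_rot: [0.077, 0.997, 0.0, 0.0]
force: [0.1, 0.4, -1.7]
finger_gap: 0.0227
gripper_force: 50.5
10.9 [0.483  0.1761 0.2127] [0.404 0.189 0.356] [ 0.308 -0.048 -0.95 ]
```

View pics/d12.png

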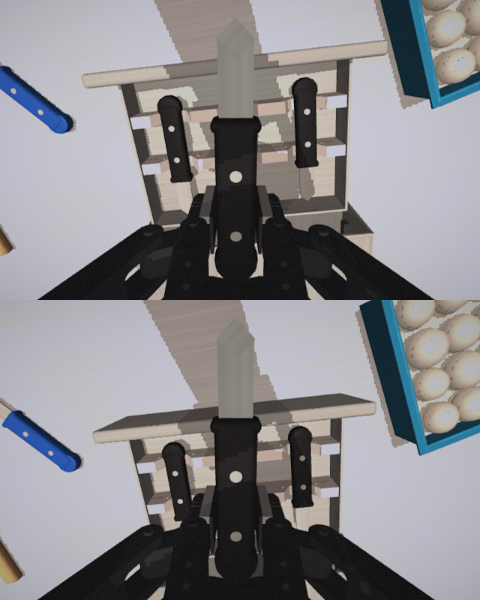

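Both wrist views show the drawer open with its front panel at the top. The side handles sit in d1 at about (233,185) and (407,163) full pixels, and in d2 at about (233,242) and (401,222). The held knife lies between them. I'll use the handles' rivets and blobs as the two-view features.

```bash
python3 - <<'E'
from m import *
def rivets(im,x0,y0,x1,y1):
    s=im[y0:y1,x0:x1].max(2);n,l,st,c=cv2.connectedComponentsWithStats((s>75).astype(np.uint8))
    return [(c[k]+[x0,y0]).round(1).tolist() for k in range(1,n) if 12<st[k,4]<150 and st[k,0]>0 and st[k,1]>0 and st[k,0]+st[k,2]<x1-x0 and st[k,1]+st[k,3]<y1-y0]
c1,i1=load("d1");c2,i2=load("d2")
b1=[(205,115,258,252),(385,95,428,230)];b2=[(212,182,255,300),(380,160,420,285)]
for B1,B2 in zip(b1,b2):
    A=comp(i1,*B1);r1=rivets(i1,*B1);r2=rivets(i2,*B2)
    print("box d1",[x.round(1).tolist() for x in A]," z62:",[plane(c1,x,.062).round(4).tolist() for x in A[:3]])
    print("riv",r1,r2)
    r1=sorted(r1,key=lambda p:p[1]);r2=sorted(r2,key=lambda p:p[1])
    for p,q in zip(r1,r2):
        X,e=tri(c1,p,c2,q);print("   tri",X.round(4),round(e,4),"z62",plane(c1,p,.062).round(4),plane(c2,q,.062).round(4))
# held knife relative to TCP: blade-end etc at d1
E
```

```text
box d1 [[232.4, 185.1], [223.60000610351562, 127.4000015258789], [241.1999969482422, 242.8000030517578], [210, 127, 47, 116, 3201]]  z62: [[0.533, 0.0935, 0.062], [0.4816, 0.0977, 0.062], [0.5904, 0.0888, 0.062]]
riv [[228.2, 171.3], [235.5, 213.3]] [[233.2, 231.1], [239.6, 268.1]]
   tri [0.5197 0.0932 0.0635] 0.0 z62 [0.5199 0.0927 0.062 ] [0.5202 0.0927 0.062 ]
   tri [0.5601 0.09   0.062 ] 0.0002 z62 [0.5601 0.0902 0.062 ] [0.5601 0.0899 0.062 ]
box d1 [[405.9, 163.0], [405.29998779296875, 103.0], [406.5, 223.0], [389, 103, 35, 121, 3361]]  z62: [[0.5365, 0.2501, 0.062], [0.4852, 0.2532, 0.062], [0.5939, 0.2468, 0.062]]
riv [[409.0, 148.4], [410.0, 192.2]] [[402.7, 210.7], [404.1, 249.1]]
   tri [0.5236 0.2533 0.0636] 0.0 z62 [0.5239 0.2537 0.062 ] [0.5243 0.2536 0.062 ]
   tri [0.5643 0.2521 0.0618] 0.0001 z62 [0.5642 0.2519 0.062 ] [0.5642 0.2521 0.062 ]
```

```bash
python3 -m crank '{"hand":[1,1,1,1,1,1,1],"dp":[[0,0,0],[0,0,0],[0,0,0],[0,0,0],[0,0,0],[0,0,0],[0,0,0]],"turn":[0.023,0.023,0.023,0.023,0.023,0.023,0.023]}'
python3 -m crank '{"hand":[1,1,1,1,1,1,1],"dp":[[0,0,0],[0,0,0],[0,0,0],[0,0,0],[0,0,0],[0,0,0],[0,0,0]],"turn":[0.023,0.023,0.023,0.023,0.023,0.023,0.023]}'
python3 -m crank '{"hand":[1,1,1,1,1,1,1,1],"dp":[[0,0,0],[0,0,0],[0,0,0],[0,0,0],[0,0,0],[0,0,0],[0,0,0],[0,0,0]],"turn":[0.023,0.023,0.023,0.023,0.023,0.023,0.023,0]}'
python3 -m crank '{"hand":[1,1],"dp":[[0,0,0],[0,0,0]],"turn":[0,0]}'; python3 -c "
from plant import robot
print(robot.get_obs()['joint_positions'])"
```

```text
t: 11.65
position: [0.4831, 0.1765, 0.2124]
tcp_rot: [0.553, 0.833, -0.0, 0.0]
force: [0.2, -0.1, -2.3]
finger_gap: 0.0225
gripper_force: 50.5
t: 12.35
position: [0.4831, 0.1766, 0.2124]
tcp_rot: [0.887, 0.461, -0.0, 0.0]
force: [-0.0, 0.8, -1.3]
finger_gap: 0.0225
gripper_force: 50.5
t: 13.15
position: [0.4829, 0.1766, 0.2124]
tcp_rot: [1.0, -0.023, -0.0, 0.0]
force: [-0.6, -0.0, -0.6]
finger_gap: 0.0223
gripper_force: 50.5
t: 13.35
position: [0.4825, 0.1768, 0.2124]
tcp_rot: [1.0, -0.022, -0.0, 0.0]
force: [1.3, -0.3, -1.1]
finger_gap: 0.0225
gripper_force: 50.5
[ 2.46747476e-01 -1.69045366e-01  1.97018406e+00 -4.85887255e-06
  1.34056324e+00  1.86150319e+00]
```

```bash
python3 -m crank '{"hand":[1,1,1,1,1,1,1,1],"dp":[[0.1,0.007,0],[0.098,0,0],[0,0,0.1],[0,0,0.1],[0,0,0.1],[0,0,0.1],[0,0,0],[0,0,0]],"turn":[0,0,0,0,0,0,0,0]}'
python3 -m crank '{"hand":[1,1,1],"dp":[[0,0,0],[0,0,0],[0,0,0]],"turn":[0,0,0]}'
python3 w.py p1; python3 - <<'E'
from h import *
a=cv2.imread("pics/p1.png");d=robot.read_camera("side");s=robot.read_camera("scene")
o=np.vstack([cv2.resize(a,(480,300)),cv2.resize(np.hstack([s[160:280,290:410],d[170:290,235:355]]),(480,240),interpolation=cv2.INTER_CUBIC)]);cv2.imwrite("pics/o3.png",o)
E
```

```text
t: 14.15
position: [0.5414, 0.1721, 0.0924]
tcp_rot: [1.0, -0.022, -0.0, 0.0]
force: [-0.4, -0.7, -1.3]
finger_gap: 0.0224
gripper_force: 50.4
t: 14.45
position: [0.5426, 0.1724, 0.0943]
tcp_rot: [1.0, -0.023, 0.002, -0.0]
force: [-0.8, -0.1, -0.7]
finger_gap: 0.0227
gripper_force: 50.4
14.45 [0.5426 0.1724 0.0943] [0.622 0.169 0.238] [-0.308  0.015 -0.951]
```

View pics/o3.png

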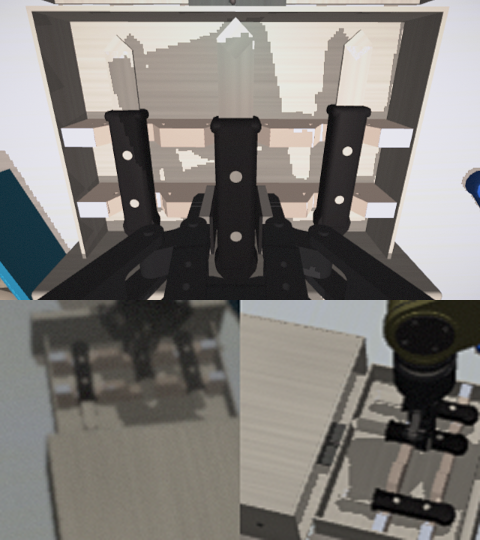

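The wrist view shows the held knife midway between and parallel to the other two: its rivets are at column 236 and theirs average 237. Next I lower it.

```bash
python3 -m crank '{"hand":[1,1,1,1,1,1],"dp":[[0,0,0.05],[0,0,0.05],[0,0,0.02],[0,0,0.015],[0,0,0],[0,0,0]],"turn":[0,0,0,0,0,0]}'
```

```text
t: 15.2
position: [0.5417, 0.1722, 0.052]
tcp_rot: [1.0, -0.023, 0.0, -0.0]
force: [-0.2, -0.6, -1.1]
finger_gap: 0.0227
gripper_force: 50.5
```

```bash
python3 -m crank '{"hand":[1,1,1],"dp":[[0,0,0.005],[0,0,0],[0,0,0]],"turn":[0,0,0]}'
python3 -m crank '{"hand":[0.6,0.6,0.55,0.55,0.5,0.5],"dp":[[0,0,0],[0,0,0],[0,0,0],[0,0,0],[0,0,0],[0,0,0]],"turn":[0,0,0,0,0,0]}'
```

```text
t: 15.5
position: [0.5416, 0.1721, 0.0506]
tcp_rot: [1.0, -0.023, 0.0, -0.0]
force: [-0.8, -1.0, -1.5]
finger_gap: 0.0223
gripper_force: 50.5
t: 16.1
position: [0.5415, 0.1721, 0.0504]
tcp_rot: [1.0, -0.023, 0.0, 0.0]
force: [0.3, -0.0, 0.3]
finger_gap: 0.043
gripper_force: 0.0
```

```bash
python3 -m crank '{"hand":[0.5,0.5,0.5,0.5,0.5,0.5,0.5],"dp":[[0,0,0],[0,0,-0.03],[0,0,-0.1],[0,0,-0.15],[0,0,-0.15],[0,0,-0.1],[0,0,0]],"turn":[0,0,0,0,0,0,0]}'
python3 -m crank '{"hand":[1,1,1],"dp":[[0,0,0],[0,0,0],[0,0,0]],"turn":[0,0,0]}'
python3 w.py r1
```

```text
t: 16.8
position: [0.5447, 0.1729, 0.2171]
tcp_rot: [1.0, -0.023, 0.006, -0.001]
force: [1.5, -0.0, 0.9]
finger_gap: 0.0428
gripper_force: 0.0
t: 17.1
position: [0.5404, 0.1719, 0.2073]
tcp_rot: [1.0, -0.023, -0.002, 0.0]
force: [0.1, -0.4, -0.5]
finger_gap: 0.0005
gripper_force: 0.0
17.1 [0.5404 0.1719 0.2073] [0.621 0.169 0.35 ] [-0.314  0.013 -0.949]
```

View pics/r1.png

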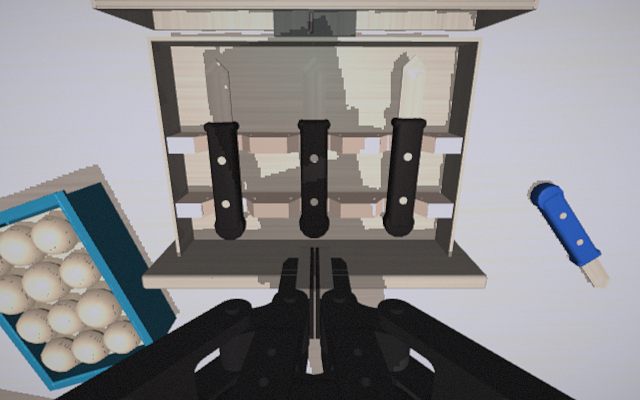

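All three knives lie parallel in their notches, rivets level at rows 158–160, with the placed one in the middle at column 314 and the blade to the back. Next I push the drawer shut.

```bash
python3 -m crank '{"hand":[1,1,1,1,1,1],"dp":[[-0.13,0,0],[-0.14,0,0],[-0.14,0,0],[-0.13,0,0],[0,0,0],[0,0,0]],"turn":[0,0,0,0,0,0]}'
python3 -m crank '{"hand":[1,1,1,1,1,1,1],"dp":[[0,0,0.12],[0,0,0.12],[0,0,0.12],[0,0,0.1],[0,0,0.06],[0,0,0],[0,0,0]],"turn":[0,0,0,0,0,0,0]}'
```

```text
t: 17.75
position: [0.379, 0.1795, 0.2088]
tcp_rot: [1.0, -0.022, 0.0, 0.0]
force: [0.0, 0.3, 0.6]
finger_gap: -0.0
gripper_force: 0.0
t: 18.45
position: [0.3804, 0.1794, 0.0534]
tcp_rot: [1.0, -0.023, -0.0, 0.0]
force: [0.1, -0.4, -0.0]
finger_gap: -0.0002
gripper_force: 0.0
```

```bash
python3 -m crank '{"hand":[1,1,1,1,1,1,1,1],"dp":[[0.05,0,0],[0.05,0,0],[0.05,0,0],[0.02,0,0],[0.01,0,0],[0.01,0,0],[0.015,0,0],[0.02,0,0]],"turn":[0,0,0,0,0,0,0,0]}'
python3 -m crank '{"hand":[1,1,1,1,1,1,1,1],"dp":[[0.025,0,0],[0.03,0,0],[0.03,0,0],[0.03,0,0],[0.03,0,0],[0.03,0,0],[0.03,0,0],[0.03,0,0]],"turn":[0,0,0,0,0,0,0,0]}'
python3 -m crank '{"hand":[1,1,1,1,1,1,1,1],"dp":[[0.03,0,0],[0.03,0,0],[0.03,0,0],[0.03,0,0],[0.03,0,0],[0.03,0,0],[0.03,0,0],[0.03,0,0]],"turn":[0,0,0,0,0,0,0,0]}'
```

```text
t: 19.25
position: [0.4456, 0.1764, 0.053]
tcp_rot: [1.0, -0.023, -0.002, 0.0]
force: [-4.7, 0.4, 3.3]
finger_gap: -0.0001
gripper_force: 0.0
t: 20.05
position: [0.5156, 0.1731, 0.0526]
tcp_rot: [1.0, -0.023, -0.003, 0.0]
force: [-6.9, -0.3, 3.0]
finger_gap: 0.0
gripper_force: 0.0
t: 20.85
position: [0.5868, 0.1699, 0.0524]
tcp_rot: [1.0, -0.023, -0.004, 0.0]
force: [-10.7, -0.6, 5.2]
finger_gap: 0.0002
gripper_force: 0.0
```

```bash
python3 -m crank '{"hand":[1,1,1,1,1,1,1,1],"dp":[[0.03,0,0],[0.03,0,0],[0.03,0,0],[0.025,0,0],[0.02,0,0],[0.015,0,0],[0.012,0,0],[0.008,0,0]],"turn":[0,0,0,0,0,0,0,0]}'
python3 -m crank '{"hand":[1,1],"dp":[[0.004,0,0],[0,0,0]],"turn":[0,0]}'
```

```text
t: 21.65
position: [0.6369, 0.1678, 0.0511]
tcp_rot: [1.0, -0.023, -0.005, 0.0]
force: [-8.9, 0.4, -0.0]
finger_gap: -0.0
gripper_force: 0.0
t: 21.85
position: [0.6383, 0.1677, 0.0511]
tcp_rot: [1.0, -0.023, -0.004, 0.0]
force: [-6.7, 0.6, -0.9]
finger_gap: 0.0003
gripper_force: 0.0
```

```bash
python3 -m crank '{"hand":[1,1,1],"dp":[[0.008,0,0],[0.005,0,0],[0,0,0]],"turn":[0,0,0]}'
```

```text
t: 22.15
position: [0.6399, 0.1676, 0.0511]
tcp_rot: [1.0, -0.023, -0.007, 0.001]
force: [-16.3, 0.7, 5.9]
finger_gap: 0.0
gripper_force: 0.0
```

The force rise shows the drawer is at its stop, so I let go and retreat.

```bash
python3 -m crank '{"hand":[1,1,1,1,1,1,1,1],"dp":[[-0.06,0,0],[-0.1,0,0],[-0.15,0,0],[-0.15,0,0],[-0.15,0,0],[-0.1,0,0],[0,0,0],[0,0,0]],"turn":[0,0,0,0,0,0,0,0]}'
python3 -m crank '{"hand":[1,1,1,1,1,1,1,1],"dp":[[0,0,-0.15],[0,0,-0.15],[0,0,-0.15],[0,0,-0.15],[0,0,0],[0,0,0],[0,0,0],[0,0,0]],"turn":[0,0,0,0,0,0,0,0]}'
python3 - <<'E'
from h import *
s=robot.read_camera("scene");d=robot.read_camera("side");cv2.imwrite("pics/e.png",np.vstack([cv2.resize(s,(480,300)),cv2.resize(d,(480,300))]))
E
```

```text
t: 22.95
position: [0.4328, 0.1773, 0.0537]
tcp_rot: [1.0, -0.022, 0.001, -0.0]
force: [0.1, 0.5, 0.3]
finger_gap: 0.0001
gripper_force: 0.0
t: 23.75
position: [0.4321, 0.1768, 0.2313]
tcp_rot: [1.0, -0.023, -0.002, 0.001]
force: [0.4, 0.1, 0.3]
finger_gap: -0.0001
gripper_force: 0.0
```

View pics/e.png

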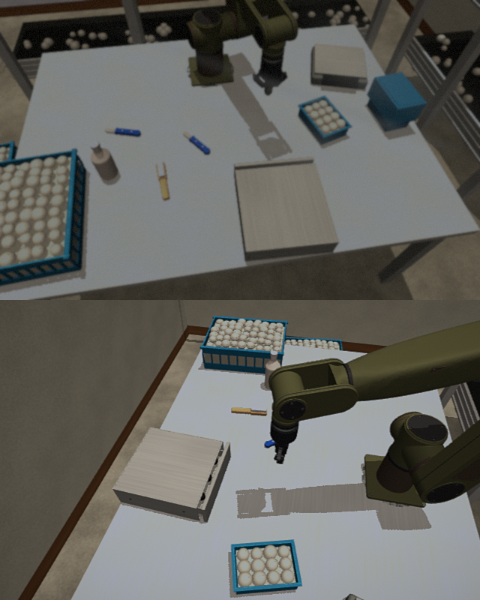

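The drawer is latched shut, with its front edge in the scene picture where it was at the start. The brush, bottle and punnet are unmoved and the arm is clear.

```bash
python3 -c "
from plant import robot
print(robot.job_done())"
```

```text
the job is handed in; nothing more can be done
None
```

The knife is in the free middle cradle, blade to the back, the drawer is latched shut, and the job was handed in after about 24 s of robot time; the hand-in returned no verdict.

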